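# Pin the swing link into its clevis

## Task

Lock the fixture's swing link: take the slim headed pin from the wooden rack and push it straight down through the fork and the link's eye until its flange sits fully home on the top of the fork, then let go of it. The thick pin does not fit; leave it standing in the rack, and leave the cutters and the black tape where they are.

Things in the scene. Friction and masses are not known exactly. Their poses are not given: they have to be found in the camera images.
- slim_pin: The pin to use: steel shank 16 mm across, 62 mm long (last 12 mm taper to a 7 mm nose); round flange 36 mm across, 6 mm thick; above it a round black ribbed knob 26 mm across, 24 mm tall (top 30 mm above origin). 0.1 kg. Origin: on the axis at the flange's underside; z up the axis to the knob. Stands upright in one rack hole, flange resting on the rack, shank hanging free.
- thick_pin: Bystander in the rack's other hole: same form, but shank 22 mm, flange 46 mm and knob 38 mm across; too thick for the fork. Origin and heights as for the slim pin. Its knob top, 107 mm above the bench, stands in the way of a pin carried low.
- pin_rack: Plywood rack, fixed to the bench, 70 mm (x) by 180 mm (y), top 77 mm above the bench. Origin: middle of its underside. The two pins stand in 24 mm holes at y = +45 and -45 mm in its frame; which pin is in which hole varies.
- clevis: Fixed bench fixture: grey base plate 80 mm (x) by 235 mm (y from -48 to +187 mm), 12 mm thick, with a dark steel fork. Origin: at bench height on the axis of the fork's hole; z up. Two level cheeks 60 x 52 mm at z = 44 to 54 and 70 to 80 mm, joined by a web at y = -25 to -43 mm. The link lies between them and runs to its pivot post at y = +150 mm.
- clevis_hole (a point): Mouth of the fork's hole: on its axis at the upper cheek's top face, 80 mm above the bench. Holes of cheeks and link are vertical, 20 mm across, the upper mouth chamfered 3 mm. Two spring plungers in the lower cheek grip the shank over the last 20 mm: a pin just dropped in stops short, a push of 5 to 10 N takes it home, where it stays.
- cutters: Side cutters with two-colour grips, 186 mm long, lying on the bench behind the work; a bystander.
- black_tape: Roll of black tape, 62 mm across and 19 mm high, lying on the bench behind the work; a bystander.
- link_eye (a point): Centre of the 20 mm eye in the end of the aluminium swing link (44 mm round end, 12 mm thick, z = 56 to 68 mm), at its top face, between the cheeks. It lies within 2 mm of the hole's axis; the link swings only that little, and the pin's tapered nose centres it.
Things that resemble listed ones, but are neither listed nor needed, are in the scene too. Leave any pink or purple look-alike of the slim_pin alone.

How it is judged:
At the end, for the whole second after the job is handed in: The slim pin is through fork and link and at rest: its flange's underside within 4 mm of the fork's top face, its axis within 8 mm of the hole's axis and within 10 degrees of upright (horizontal distance between slim_pin and clevis_hole below 0.008 m and z of slim_pin in the frame of clevis_hole between -0.004 and 0.004 m and angle between slim_pin's own z axis and vertical below 0.17 rad and linear speed of slim_pin below 0.02 m/s); the robot touches nothing.
It fails at once if the thick pin was taken or knocked from its place (moved more than 30 mm) (distance of thick_pin from where it was at the start of the episode above 0.03 m).
It fails at once if the cutters were moved more than 40 mm (distance of cutters from where it was at the start of the episode above 0.04 m).
It fails at once if the black tape was moved more than 40 mm (distance of black_tape from where it was at the start of the episode above 0.04 m).
It also fails if it takes over 40 s, if anything falls off the work surface, if the arm or the gripper's body presses on something with over 40 N, if the wrist force passes 120 N, or if a joint passes its speed limit or range.

## Robot

A 6-joint arm with a two-finger parallel gripper is mounted at the origin on the work surface; the furniture and walls round the work are solid. World frame = base frame: x ahead of the robot, y to its left, z up, the work surface at z = 0. Lengths are in m, angles in rad, forces in N, time in s.
With the tool pointing down it reaches from about 0.25 to 0.8 m from the base axis. Payload 3.9 kg.
Tool frame: the origin (TCP) lies between the finger pads; the fingertips stand 19 mm ahead of it and the grasp point (between the pads) is the TCP; z points along the fingers, y is the line along which they close (so a half turn about z gives the same grasp; the last joint's range is limited). The gripper opens to 85 mm and grips with 20 to 120 N. Pads are 22 mm wide; open, the fingers measure 114 mm over their backs; the gripper's body (76 mm by 85 mm) begins 54 mm behind the grasp point. The pads swing forward as they close: fully open they stand 13 mm farther back than shut.
Start: joints at [-1.219, 0.26, -0.138, 1.173, 0, 1.571], TCP at [0.181, -0.493, 0.222] pointing down, gripper open.
Joint ranges: [-2.78, 2.78], [-0.83, 1.72], [-1.28, 1.37], [-1.9, 2.12], [-1.57, 1.48], [-3.14, 3.14]. Speed limits (rad/s): [2.57, 2.57, 3.14, 3.14, 3.14, 3.14].

## Interface

Orientations are given as a unit quaternion [w, x, y, z].
In Python, from station import robot, eoat, kin, eyes, workorder, status gives the robot as it stands. Calls block until the motion is done:
- robot.movep(position, orientation): joint-space move of the TCP to a pose.
- robot.move_l(position, attitude=None, feed=0.15, threshold=None): straight line of the TCP; attitude=None keeps the orientation; feed is the mean speed in m/s. With threshold (N) it stops when the force on the tool has changed by that much, and returns True; else False.
- robot.move_j(angles): joint-space move.
- eoat.command_gripper(opening, force=None): opening from 0.0 (shut) to 1.0 (fully open); force is the grip in N (None keeps the last); returns when the fingers have stopped.
- robot.dwell(seconds).
- kin.ik(position, orientation): joint angles nearest the present ones, or None.
- eyes.get_image(name): name is "scene" or "top" or "wrist"; returns a dict with "img" (420x560x3 uint8, red, green, blue), "range_z" (420x560 float32, m along the optical axis (not along the pixel's ray), 0 where there is no reading), "camera_matrix" (3x3 intrinsics, pixels), "dist_coeffs" ([k1, k2, p1, p2, k3] as OpenCV has them; the pictures are not rectified), "R" (3x3) and "t" (3): a world point X has camera coordinates R X + t; the wrist camera has in their place "hand_eye" (4x4, takes a point from camera to tool coordinates, whose origin is the TCP and whose axes are the flange's). Camera axes: x right, y down, z forward; pixel columns grow to the right and rows downward; lengths in m; the calibration is good to about 2 mm. A picture is of the moment at which its call begins: read the wrist's pose just before it.
A pose or a line that the arm cannot do raises robot.MotionError and nothing moves.
- workorder.job_done(): hands the job in; it is judged then, once.
Trained networks look in a picture, given as the dict that the camera call returned (one of the last four; its "shot" number tells which), for a name from the list of things; names that differ only in an ending like _2 or _b are one class to them, and where a whole thing is asked for, a point or a joint stands for the part that bears it (a point fixed in the world has none). Each returns a list of dicts, best first, with "score" (0 to 1); they miss things now and then, are a little off and sometimes report something else, mostly with a low value. They report only what shows in the picture. A call takes as long as a camera call. They do not tell look-alikes from the thing itself.
- eyes.look_for(picture, name): "pixel" ([column, row] in pixels, amid what is visible of it).
- eyes.regions_of(picture, name): "pixels" (420x560 bool, what is visible of it) and "pixel" ([column, row] in pixels, amid what is visible of it).
- eyes.place_of(picture, name): "pixel" ([column, row] in pixels: a listed point, or the origin of a listed thing).
Readings, each from a call of its own:
- status.get_clock(): time.
- status.get_q(): joint angles.
- status.get_dq(): joint speeds.
- status.get_tau(): joint torques, N m.
- status.get_ee_pos(): TCP position.
- status.get_tcp_rot(): TCP orientation.
- status.get_ft_force(): force on the tool from outside, world axes, zero at the start.
- status.get_wrist_torque(): the same for the moment, N m.
- status.get_finger_gap(): opening from 0.0 (shut) to 1.0 (fully open).
- status.get_gripper_force(): force on a finger pad.
Only numpy, scipy, OpenCV 4.12 (cv2) and the standard library are available. Lean on these libraries where they do the work, as an engineer would, in place of code of your own. Each camera call takes 0.05 s, during which the arm holds its last target. There are 200 camera calls.

## Working session

There is one attempt and no reset: what is moved stays moved. The work goes in short steps, each a Python script; the robot and the scene stay as the last script left them, time stands still between calls to the robot, and variables do not carry over. Pictures are saved under pics/ and viewed, at most 10 in all, crops included, and the job is handed in when it is done.

```bash
mkdir -p pics
cat > h.py <<'E'
import numpy as np, cv2
from station import robot, eoat, kin, eyes, workorder, status
def ray(p,px):
    K=np.array(p["camera_matrix"]);d=np.array(p["dist_coeffs"])
    u=cv2.undistortPoints(np.array([[px]],float),K,d)[0,0]
    return np.array([u[0],u[1],1.0])
def world_at_z(p,px,z):
    R=np.array(p["R"]);t=np.array(p["t"]).ravel()
    c=-R.T@t; v=R.T@ray(p,px); return c+v*(z-c[2])/v[2]
def save(p,name): cv2.imwrite("pics/"+name,p["img"][:,:,::-1])
E
python3 - <<'E'
from h import *
print(status.get_tcp_rot(), status.get_clock())
Z={"slim_pin":.077,"thick_pin":.077,"pin_rack":0.,"clevis":0.,"clevis_hole":.08,"link_eye":.068,"cutters":0.,"black_tape":0.}
ims=[]
for cam in ("top","scene"):
    p=eyes.get_image(cam); ims.append(p["img"])
    print(cam, -np.array(p["R"]).T@np.array(p["t"]).ravel())
    for n,z in Z.items():
        for r in eyes.place_of(p,n)[:4]:
            print(n,round(r["score"],2),np.round(r["pixel"],1),np.round(world_at_z(p,r["pixel"],z),4))
    save(p,cam+"0.png")
print(status.get_clock())
E
```

```text
[-9.70003983e-04  9.84573035e-01  1.74971346e-01 -1.61097013e-04] 0.0
top [ 0.38213487 -0.0129061   1.04807232]
slim_pin 0.83 [363.9 235.9] [ 0.4416 -0.1884  0.077 ]
slim_pin 0.62 [313.9 289.7] [ 0.3397 -0.0883  0.077 ]
slim_pin 0.48 [363.2 305. ] [ 0.3088 -0.1824  0.077 ]
slim_pin 0.42 [180.1 220. ] [0.4783 0.1699 0.077 ]
thick_pin 0.79 [322.6 223.7] [ 0.4667 -0.1084  0.077 ]
pin_rack 0.57 [340.5 233.5] [ 0.4522 -0.1531  0.    ]
clevis 0.82 [188.  220.8] [0.484  0.1676 0.    ]
clevis_hole 0.59 [179.8 223.3] [0.4716 0.1699 0.08  ]
link_eye 0.55 [178. 220.] [0.4793 0.1757 0.068 ]
link_eye 0.33 [289.1 165. ] [ 0.5862 -0.0456  0.068 ]
cutters 0.93 [345.3 132.9] [ 0.6691 -0.1706  0.    ]
cutters 0.2 [365.2 235.2] [ 0.4477 -0.2051  0.    ]
black_tape 0.86 [283.7 163.5] [ 0.6038 -0.0364  0.    ]
black_tape 0.27 [366.1 233.7] [ 0.4508 -0.2071  0.    ]
scene [-0.10276183 -0.47063656  0.45704191]
slim_pin 0.98 [416.7 222.3] [ 0.577  -0.2659  0.077 ]
slim_pin 0.76 [337.1 245.5] [ 0.44   -0.1904  0.077 ]
slim_pin 0.72 [286.2 295.9] [ 0.2943 -0.1945  0.077 ]
thick_pin 0.95 [298.2 224.3] [ 0.4632 -0.1039  0.077 ]
thick_pin 0.72 [189.3 186.8] [0.4725 0.1604 0.077 ]
clevis_hole 0.84 [187.7 184.9] [0.4728 0.1646 0.08  ]
link_eye 0.68 [192.  187.5] [0.4867 0.1682 0.068 ]
cutters 0.85 [383.2 222.1] [ 0.6791 -0.1683  0.    ]
black_tape 0.61 [306.4 221.8] [ 0.5957 -0.0379  0.    ]
0.9
```

View pics/top0.png

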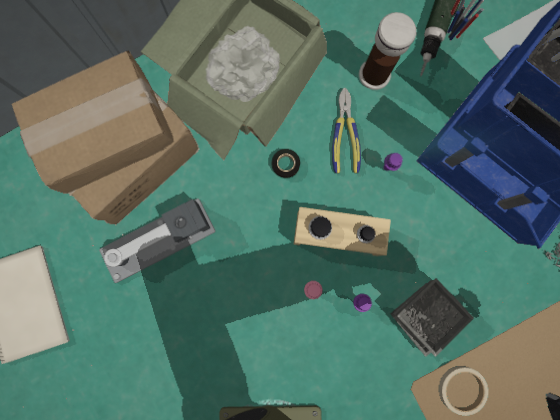

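View pics/scene0.png

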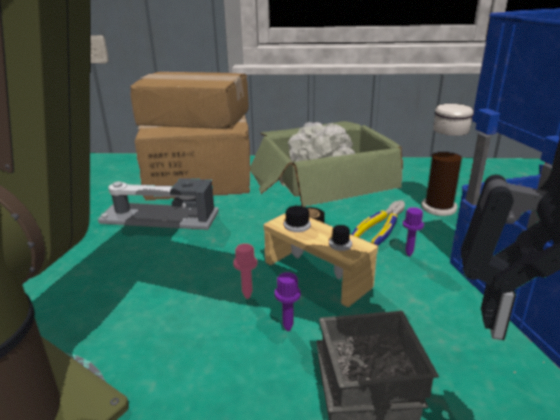

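The candidates in the top view are:
- Slim black knob in the rack at (367,234).
- Thick black knob in the rack at (321,226).
- Purple pins at (393,161) and (363,302).
- Pink pin at (313,290).

By the description the slim pin is the smaller black knob at (367,234), at about (0.44,-0.19). The fork is the dark block near (185,220). Next I'll take close wrist views of both.

```bash
cat >> h.py <<'E'
def Q(th): return [0,np.cos(th/2),np.sin(th/2),0]   # tool down, tool y = (sin th,-cos th)
from scipy.spatial.transform import Rotation as Ro
def wrist():
    T=np.eye(4); q=status.get_tcp_rot(); T[:3,:3]=Ro.from_quat([q[1],q[2],q[3],q[0]]).as_matrix(); T[:3,3]=status.get_ee_pos()
    p=eyes.get_image("wrist"); M=np.linalg.inv(T@np.array(p["hand_eye"])); p["R"]=M[:3,:3]; p["t"]=M[:3,3]; return p
def cloud(p):
    z=p["range_z"]; v,u=np.mgrid[:z.shape[0],:z.shape[1]]
    n=cv2.undistortPoints(np.stack([u,v],-1).reshape(-1,1,2).astype(float),np.array(p["camera_matrix"]),np.array(p["dist_coeffs"])).reshape(z.shape+(2,))
    c=np.dstack([n[...,0]*z,n[...,1]*z,z]); return (c-np.array(p["t"]).ravel())@np.array(p["R"])
def disc(p,xy,z0,z1,r):
    W=cloud(p); m=(p["range_z"]>0)&(W[...,2]>z0)&(W[...,2]<z1)&(np.hypot(W[...,0]-xy[0],W[...,1]-xy[1])<r)
    P=W[m]; (c,R)=cv2.minEnclosingCircle(P[:,:2].astype(np.float32)); return len(P),np.round(P.mean(0),4),np.round(np.median(P[:,2]),4),np.round(c,4),round(R,4)
E
python3 - <<'E'
from h import *
p=eyes.get_image("top"); print("topcam",disc(p,(.44,-.19),.098,.12,.03))
th=np.arctan2(.954,.30)
for name,xy,n,z in (("pin",(.441,-.189),"slim_pin",.077),("fork",(.473,.168),"clevis_hole",.08)):
    best=None
    for a in (th,th-np.pi):
        j=kin.ik([*xy,.28],Q(a)); print(a,j)
        if j is not None and best is None: best=a
    robot.movep([xy[0],xy[1],.28],Q(best))
    p=wrist(); save(p,"w_"+name+".png")
    for nn,zz in ((n,z),)+((("link_eye",.068),) if name=="fork" else ()):
        for r in eyes.place_of(p,nn)[:3]: print(nn,round(r["score"],2),r["pixel"],np.round(world_at_z(p,r["pixel"],zz),4))
    if name=="pin": print("wrist",disc(p,xy,.098,.12,.025))
print(status.get_clock())
np.savez("fork.npz",**{k:np.array(p[k]) for k in("img","range_z","camera_matrix","dist_coeffs","R","t")})
E
```

```text
topcam (165, array([ 0.4465, -0.1909,  0.1061]), np.float64(0.1065), array([ 0.4463, -0.1918]), 0.0144)
1.2661219112966131 [-0.40489179  0.163013   -0.11383664  1.29394668  0.          1.47057896]
-1.87547074229318 [-0.40489179  0.163013   -0.11383664  1.29394668  0.         -1.6710137 ]
slim_pin 0.94 [161.2, 209.5] [ 0.3204 -0.1823  0.077 ]
slim_pin 0.94 [148.6, 110.7] [ 0.3456 -0.0872  0.077 ]
slim_pin 0.67 [281.6, 183.4] [ 0.4461 -0.1937  0.077 ]
wrist (679, array([ 0.446 , -0.191 ,  0.1053]), np.float64(0.1057), array([ 0.4458, -0.1918]), 0.0144)
1.2661219112966131 [ 0.34128178  0.20189865 -0.06463679  1.30426089  0.          2.21675252]
-1.87547074229318 [ 0.34128178  0.20189865 -0.06463679  1.30426089  0.         -0.92484013]
clevis_hole 0.83 [277.8, 178.9] [0.4766 0.1691 0.08  ]
link_eye 0.65 [277.9, 174.4] [0.4775 0.1714 0.068 ]
4.0417
```

View pics/w_pin.png

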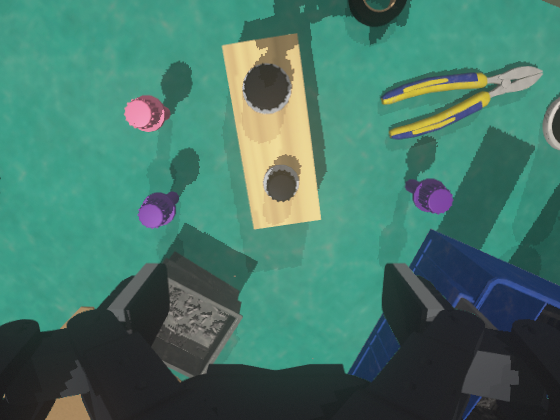

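View pics/w_fork.png

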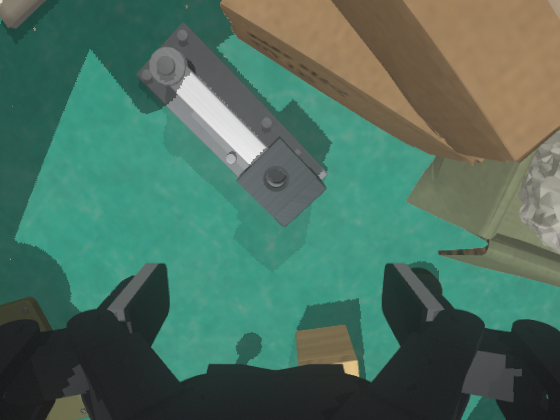

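The wrist view shows the slim pin at (281,184), the narrower black knob in the rack with the thick one at (267,88). The fork's hole is near (276,178). I'll crop both to check the choice and refine the hole centre.

Run:
```python
from h import *
p=dict(np.load("fork.npz")); a=p["img"][140:220,235:335]; b=cv2.imread("pics/w_pin.png")[60:230,180:350,::-1]
g=cv2.cvtColor(p["img"],cv2.COLOR_RGB2GRAY); G=cv2.resize(g[140:220,235:335],None,fx=6,fy=6,interpolation=cv2.INTER_CUBIC)
c=cv2.HoughCircles(G,cv2.HOUGH_GRADIENT,1,40,param1=60,param2=22,minRadius=30,maxRadius=110)
A=cv2.resize(a,None,fx=6,fy=6,interpolation=cv2.INTER_CUBIC)[:,100:500].copy()
for x,y,r in ([] if c is None else c[0][:4]):
    px=(235+(x+.5)/6-.5,140+(y+.5)/6-.5); print(px,r/6,world_at_z(p,px,.08)); cv2.circle(A,(int(x)-100,int(y)),int(r),(255,0,0),1)
cv2.imwrite("pics/crop.png",np.hstack([A,cv2.resize(b,(400,480))])[:,:,::-1])
W=cloud(p); m=(abs(W[...,2]-.08)<.004)&(np.hypot(W[...,0]-.4766,W[...,1]-.169)<.06)
print(np.median(W[m][:,2]),W[m].mean(0)); r=cv2.minAreaRect(W[m][:,:2].astype(np.float32)); print(r)
```

```text
(np.float32(275.16666), np.float32(177.83333)) 8.400001 [0.47445857 0.17086935 0.08      ]
0.07894209331161699 [0.47916083 0.1627664  0.0789093 ]
((0.4788339138031006, 0.1622399240732193), (0.06039409711956978, 0.06922256946563721), 26.834735870361328)
```

View pics/crop.png

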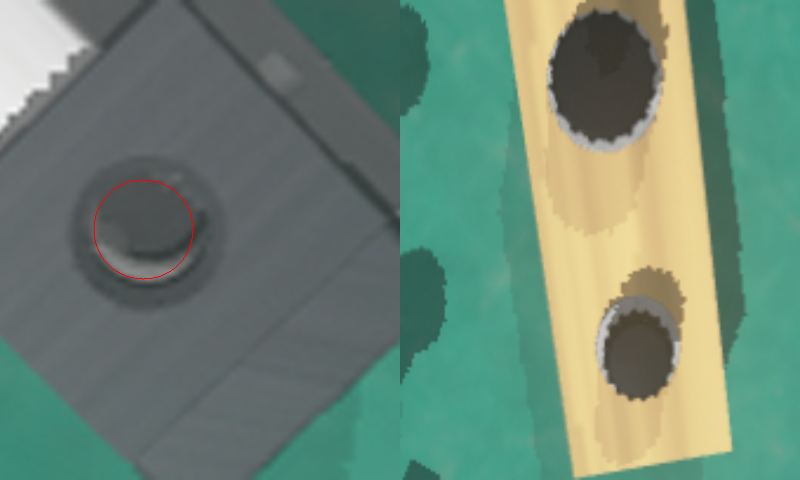

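The crop confirms the slim pin, and the Hough circle is on the bore's far part rather than the mouth. The chamfer ring's centre is at about pixel (276.1,178.25), so I'll use that for the hole. Now the grasp.

Run:
```python
from h import *
p=dict(np.load("fork.npz")); print("hole",world_at_z(p,(276.1,178.25),.079))
th=np.arctan2(.954,.30); x,y=.446,-.1914
robot.movep([x,y,.22],Q(th)); eoat.command_gripper(.65,40)
print(robot.move_l([x,y,.106],feed=.1,threshold=8), status.get_ee_pos(), status.get_ft_force())
eoat.command_gripper(0,60); print(status.get_finger_gap(),status.get_gripper_force(),status.get_ft_force())
print(robot.move_l([x,y,.27],feed=.12)); print(status.get_finger_gap(),status.get_ft_force(),status.get_clock())
save(wrist(),"held.png")
p=eyes.get_image("scene"); save(p,"held_s.png")
```

```text
hole [0.47516008 0.17002293 0.079     ]
False [ 0.44652948 -0.19164359  0.10656395] [ 0.82491906 -0.24389852  0.1719234 ]
0.0020976820890370278 0.0 [ 0.60504188 -0.16842503  0.54279337]
False
-0.0015650470776355813 [0.03055705 0.13067441 0.31974551] 9.1917
```

View pics/held.png

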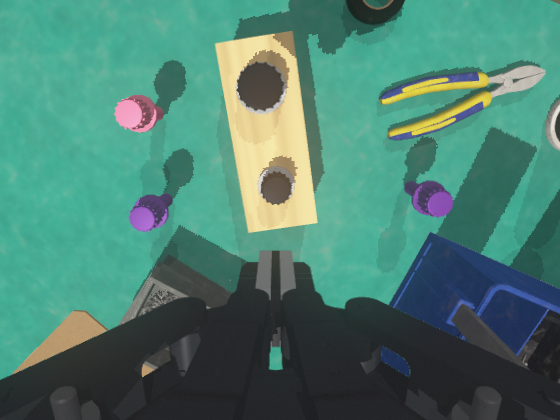

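View pics/held_s.png

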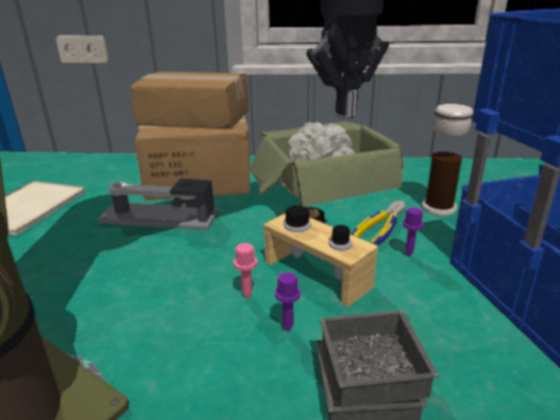

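The grasp missed: the fingers closed fully at tip pixel (275,255), and the slim pin still stands upright in the rack at (276,187). I'll project the TCP into both images to see why.

Run:
```python
from h import *
print(status.get_ee_pos(),status.get_tcp_rot(),status.get_q(),status.get_clock())
p=wrist(); print(np.round(p["hand_eye"],4)); e=np.array(status.get_ee_pos())
def pr(p,X): return np.round(cv2.projectPoints(np.array([X]),cv2.Rodrigues(np.array(p["R"]))[0],np.array(p["t"]),np.array(p["camera_matrix"]),np.array(p["dist_coeffs"]))[0].ravel(),1)
for d in (.03,.0,-.019): print(d,pr(p,e+[0,0,d]))
print(disc(p,(.446,-.191),.098,.12,.025))
W=cloud(p); 
for r in range(235,300,6): print(r,[np.round(W[r,c],3).tolist() for c in (268,284)])
s=eyes.get_image("scene")
for d in (.0,-.019): print("scene",pr(s,e+[0,0,d]))
print("scene pin top",pr(s,[.446,-.191,.107]), disc(s,(.446,-.191),.09,.12,.03))
print(disc(eyes.get_image("top"),(.446,-.191),.25,.35,.1))
```

```text
[ 0.44556422 -0.19121513  0.26928667] [-6.55474188e-04  8.06215687e-01  5.91621240e-01 -3.80423689e-04] [-4.05389514e-01  1.75586441e-01 -1.25834857e-01  1.27089074e+00
  9.80784550e-06  1.47006614e+00] 9.2917
[[-3.000e-04 -9.656e-01 -2.602e-01  6.630e-02]
 [ 1.000e+00 -2.000e-04 -1.000e-04  1.000e-04]
 [ 1.000e-04 -2.602e-01  9.656e-01 -1.510e-01]
 [ 0.000e+00  0.000e+00  0.000e+00  1.000e+00]]
0.03 [275.1 296.7]
0.0 [275.3 264.2]
-0.019 [275.3 248.9]
(720, array([ 0.446 , -0.191 ,  0.1053]), np.float64(0.1058), array([ 0.4457, -0.1918]), 0.0144)
235 [[0.413, -0.264, 0.001], [0.432, -0.271, -0.002]]
241 [[0.41, -0.272, -0.001], [0.429, -0.278, -0.001]]
247 [[0.408, -0.28, -0.001], [0.427, -0.286, -0.002]]
253 [[0.446, -0.179, 0.284], [0.452, -0.182, 0.284]]
259 [[0.446, -0.179, 0.291], [0.452, -0.181, 0.291]]
265 [[0.447, -0.18, 0.296], [0.452, -0.181, 0.297]]
271 [[0.447, -0.18, 0.301], [0.452, -0.182, 0.301]]
277 [[0.447, -0.179, 0.307], [0.452, -0.182, 0.306]]
283 [[0.447, -0.179, 0.312], [0.452, -0.181, 0.311]]
289 [[0.447, -0.18, 0.315], [0.452, -0.181, 0.315]]
295 [[0.447, -0.179, 0.32], [0.452, -0.18, 0.322]]
scene [345.  123.7]
scene [344.4 137. ]
scene pin top [340.1 227.1] (277, array([ 0.4396, -0.1953,  0.101 ]), np.float64(0.1028), array([ 0.444 , -0.1927]), 0.0146)
(120, array([ 0.4274, -0.1749,  0.3293]), np.float64(0.3355), array([ 0.4498, -0.18  ]), 0.0489)
```

The wrist depth puts the closed fingertips at z≈0.281 while the TCP reads 0.269. The scene view agrees, so the real tips sit about 12 mm behind the reported TCP instead of 19 mm ahead. They passed just above the knob, whose top is at 0.107. Lateral calibration agrees between cameras, so I'll regrasp about 31 mm lower under force guard.

Run:
```python
from h import *
x,y=.446,-.1914
eoat.command_gripper(.65,40)
robot.move_l([x,y,.12],feed=.2)
hit=robot.move_l([x,y,.074],feed=.08,threshold=6); print(hit, status.get_ee_pos(), status.get_ft_force())
eoat.command_gripper(0,60); g=status.get_finger_gap(); print(g,status.get_gripper_force(),status.get_ft_force())
if g>.2:
    robot.move_l([x,y,.27],feed=.15); print(status.get_finger_gap(),status.get_ft_force())
print(status.get_clock())
save(wrist(),"held2.png"); p=eyes.get_image("scene"); save(p,"held2_s.png")
cv2.imwrite("pics/h2.png",np.hstack([cv2.imread("pics/held2.png")[150:350,170:390],cv2.imread("pics/held2_s.png")[60:260,240:460]]).repeat(2,0)[:,:, :].repeat(1,1) if 0 else cv2.resize(np.hstack([cv2.imread("pics/held2.png")[130:330,170:370],cv2.imread("pics/held2_s.png")[60:260,240:440]]),(800,400)))
```

```text
False [ 0.44638625 -0.19155479  0.07437692] [ 0.17544491  0.48265418 -0.34871511]
0.27970978247535516 59.04296237742528 [-0.96350384  0.13106765  5.47626055]
0.278689279887769 [-0.3271253   0.75547736 -0.74490237]
13.475
```

View pics/h2.png

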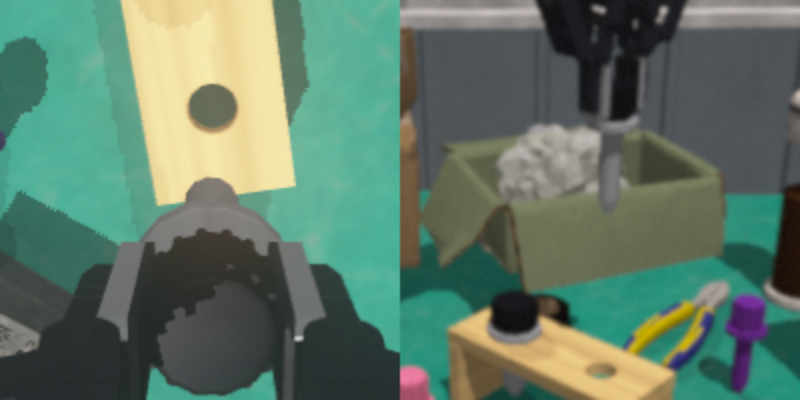

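The pin is held upright, with its flange under the fingertips and its hole in the rack empty. Before inserting, I'll check for obstacles near the fork, then go in under force guard.

Run:
```python
from h import *
p=dict(np.load("fork.npz")); h=np.array([.4752,.1700]); W=cloud(p)
m=(p["range_z"]>0)&(W[...,2]>.09)&(W[...,2]<.2); P=W[m]; d=np.hypot(*(P[:,:2]-h).T); i=d.argsort()[:1]; print("nearest high",d[i],P[i])
if d.min()<.075: raise SystemExit
th=np.arctan2(.954,.30); x,y=h
robot.movep([x,y,.27],Q(th)); f0=np.array(status.get_ft_force())
robot.move_l([x,y,.15],feed=.15)
for z,f,t in ((.100,.05,10),(.0765,.04,25)):
    hit=robot.move_l([x,y,z],feed=f,threshold=t); print(hit,np.round(status.get_ee_pos(),4),np.round(np.array(status.get_ft_force())-f0,2),status.get_finger_gap())
    if hit: break
print(status.get_clock())
save(eyes.get_image("scene"),"ins.png")
cv2.imwrite("pics/ins_c.png",cv2.resize(cv2.imread("pics/ins.png")[110:240,90:290],(800,520)))
```

```text
nearest high [0.09457426] [[0.54546171 0.23330546 0.09029621]]
False [0.4752 0.17   0.1001] [-0.4  -0.17  0.6 ] 0.2800511539287395
True [0.4746 0.1719 0.0779] [-1.3  -0.    6.23] 0.28299414117392907
17.625
```

View pics/ins_c.png

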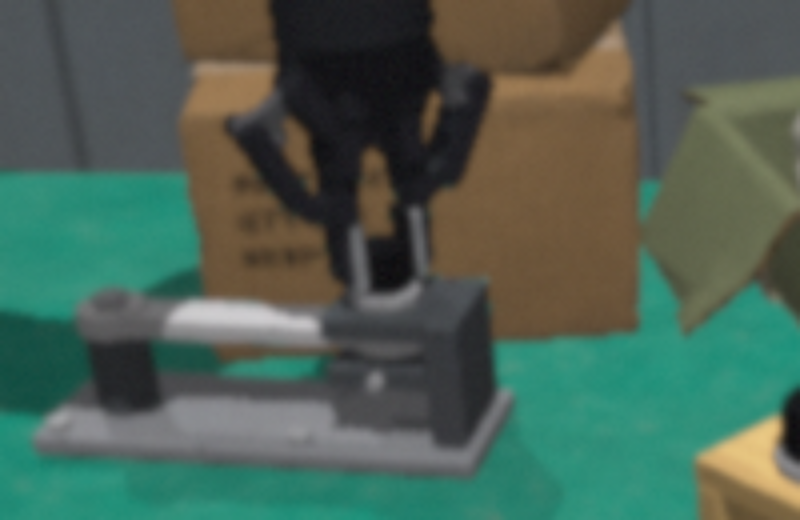

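The pin is down at TCP 0.078, where a sharp contact stopped the push, and the flange looks seated. I'll release, back off and measure.

Run:
```python
from h import *
eoat.command_gripper(.65,40); robot.dwell(.2)
robot.move_l([.4752,.17,.27],feed=.15); robot.dwell(.2)
p=wrist(); print("knob",disc(p,(.475,.17),.098,.125,.03)); 
W=cloud(p); h=np.array([.475,.17]); d=np.hypot(W[...,0]-h[0],W[...,1]-h[1])
for a,b in((0,.010),(.0145,.017),(.022,.026)): 
    m=(d>a)&(d<b)&(p["range_z"]>0); print(a,np.percentile(W[m][:,2],[10,50,90]))
print(status.get_finger_gap(),status.get_clock()); save(p,"end.png")
s=eyes.get_image("scene"); cv2.imwrite("pics/end_c.png",cv2.resize(np.hstack([p["img"][110:240,195:325],s["img"][110:240,100:230]])[:,:,::-1],(800,400)))
```

```text
knob (755, array([0.4743, 0.172 , 0.1083]), np.float64(0.1089), array([0.4738, 0.171 ]), 0.0144)
0 [0.10836794 0.10926175 0.11052907]
0.0145 [0.10213709 0.35807608 0.36459044]
0.022 [0.07962079 0.36643504 0.37458506]
0.6470669549470848 19.9667
```

View pics/end_c.png

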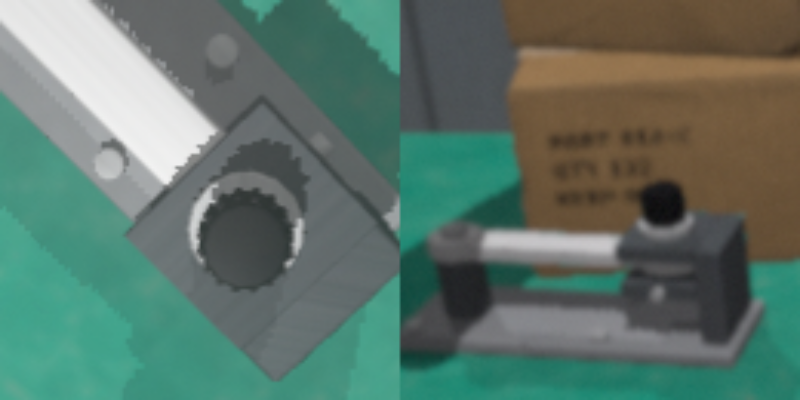

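The pin stands upright with its flange flat on the fork. The knob top reads 0.109, about 1 mm low like the fork top did in the wrist view, so this matches fully home at 0.110.

```bash
python3 -c "
from h import *
print(workorder.job_done())"
```

```text
the job is handed in; nothing more can be done
None
```

The slim pin is through the fork and link, its flange seated within the camera's accuracy of about 2 mm, and released; the job was handed in at about 20 s, with no verdict returned.

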